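Charge a grinding jar from the ball counting tray

ROBOT

A 6-joint arm with a two-finger parallel gripper is mounted at the origin on a cart in front of the work surface, level with it; the furniture and walls round the work are solid. World frame = base frame: x ahead of the robot, y to its left, z up, the work surface at z = 0. Lengths are in m, angles in rad, forces in N, time in s.
With the tool pointing down it reaches from about 0.3 to 0.875 m from the base axis. Payload 4.2 kg.
Tool frame: the origin (TCP) lies midway between the tips of the shut fingers; the grasp point (between the pads) lies 19 mm behind it; z points along the fingers, y is the line along which they close (so a half turn about z gives the same grasp; the last joint's range is limited). The gripper opens to 85 mm and grips with 20 to 120 N. Pads are 22 mm wide; open, the fingers measure 114 mm over their backs; the gripper's body (76 mm by 85 mm) begins 54 mm behind the grasp point. The pads swing forward as they close: fully open they stand 13 mm farther back than shut.
Start: joints at [-1.16, 0.32, 1.565, -0, 1.257, -0.02], TCP at [0.24, -0.522, 0.231] pointing down, gripper open.
Joint ranges: [-3.11, 3.11], [-0.84, 2.01], [0.21, 2.61], [-1.34, 4.49], [0.05, 2.63], [-2.56, 2.56]. Speed limits (rad/s): [2.57, 2.57, 3.14, 3.14, 3.14, 3.14].

INTERFACE

Orientations are given as a 3x3 rotation matrix whose columns are the frame's x, y, z axes.
In Python, from bench import bot gives the robot as it stands.
- The arm moves only by the tool servo_tool, never from a script. Its argument "series" is a list of rows, each a list of 3 entries, a list of its own where there are three numbers: the shift along the tool's x, y, z normalised to -1 to 1, where 1 is 0.75 m, then the turn, a rotation vector about the tool's x, y, z normalised to -1 to 1, where 1 is 180 degrees, then the opening, from 0 (shut) to 1 (fully open). A call has 1 to 10 rows; each row is the pose to reach, as a shift and turn from the pose commanded when the call began, along the tool's axes at that moment, turning the shorter way round; what a row does not reach only later rows make up. A row lasts 1/8 s, in which the tool goes at most 62.5 mm and 10.7 degrees, less where a joint would pass 70% of its speed; a pose out of reach is approached as far as the arm can. A call with a number of a shift or a turn outside -1 to 1 is refused whole. A call with a gripper value outside its range is refused whole. The fingers move at their own pace and stop on an object; "squeeze" is the grip in N (left out, the last holds). Time passes only in rows, so rows that repeat a pose let the fingers close. It gives the time, the measured TCP pose, the force, the opening and the grip force at its end, in the units of the state.
- bot.sense(): the state, without advancing time (a new reading comes with each control period).
- bot.capture(name): name is "scene" or "top" or "wrist"; returns (picture, depth): 420x560x3 uint8, blue, green, red; 420x560 float32, m along the optical axis (not along the pixel's ray), 0 where there is no reading.
- bot.calibration(name): a dict with "K" (3x3 intrinsics, pixels), "pose" (4x4, takes a point from camera to world coordinates). Camera axes: x right, y up, looking along -z (the intrinsics and any distortion apply to the point x, -y, -z); pixel columns grow to the right and rows downward; lengths in m; the calibration is good to about 2 mm. The wrist camera is an equidistant fisheye: a pixel r from the principal point sees the ray r / f radians off the axis. A picture is of the moment at which its call begins: read the wrist's pose just before it. calibration takes no time and is no camera call; for the wrist camera it gives the pose at the moment of the call.
- bot.hand_in(): hands the job in; it is judged then, once.
The state is a dict: "t": time; "qpos": joint angles; "joint_velocities": joint speeds; "joint_torque": joint torques, N m; "tool_pos": TCP position; "orientation": TCP orientation; "contact_force": force on the tool from outside, world axes, zero at the start; "ft_torque": the same for the moment, N m; "width": finger opening in m; "grasp_force": force on a finger pad.
Only numpy, scipy, OpenCV 4.12 (cv2) and the standard library are available. Lean on these libraries where they do the work, as an engineer would, in place of code of your own. Each camera call takes 0.05 s, during which the arm holds its last target. There are 200 camera calls.

TASK

Charge the steel grinding jar with exactly one row of balls: lift the ball tray by its black handle, hold its spout over the jar and tip it just far enough that only the front row rolls over its lip into the jar, the two rows behind staying in their places. Set the tray back down level on the worktop, then put the lid on the jar, fully seated. Leave the jar upright where it stands and do not disturb the wooden block or the pot.

Things in the scene. Friction and masses are not known exactly. Their poses are not given: they have to be found in the camera images.
- ball_tray: Counting tray for grinding balls: open aluminium tray 130 long, 98 wide, walls to 30-34 high, on feet. Origin: centre of its underside; tray -x is the spout end (front), +x the closed rear wall, y across, z up. Inner floor 6 mm up. Three cross rows of three balls in three channels: front row at tray x = -10 mm, second at +18, third at +47; columns at y = +28, 0, -28. Tray 280 g, all balls 430 g.
- tray_front_lip (a point): Middle of the crest of the lip before the front row (tray x = -22 mm, 10 above the underside). This lip is a 25-degree ramp 4 mm high: the front row rolls off when the front is tipped down beyond about 26 degrees. The lips before the second and third rows are upright steps 4 and 6 mm high: those rows climb them only at about 45 and 55 degrees.
- tray_handle (a point): Centre of the tray's black cross handle: a flat-sided bar 14 mm thick (tray x), 22 mm high, 92 long (tray y) carried on two cheeks over the rear half, 33 mm behind the tray's centre and 70 mm above the underside, 28 mm clear above the balls. Axes as the tray's.
- tray_spout (a point): Middle of the spout's edge, where the chute before the front lip ends, 63 mm wide inside, 70 outside; on the floor surface: tray x = -65 mm, y = 0, 6 mm above the underside. Axes as the tray's.
- grinding_jar: Round, open, bare steel grinding jar, 96 mm outside, 66 high, straight bore 80 mm across, 57 deep (inner floor 9 mm up); 1.5 kg, stands loose on the worktop. Origin: centre of its underside, z up.
- jar_mouth (a point): Centre of the jar's mouth, at rim height (66 mm above its underside).
- jar_lid: Steel lid of the jar, 96 mm across, 0.4 kg, lying on the worktop. Its underside is a bevelled 70 mm round spigot 6 mm deep that drops loosely into the jar's bore; the 96 mm flange (10 mm thick) then rests on the rim. Origin: centre of the spigot's underside, so seated it lies 60 mm above the jar's underside; z up.
- lid_handle (a point): Centre of the lid's black grip bar, 46 mm above the lid's origin: 76 mm long (lid x), 14 thick (lid y), 18 high (lower side 20 mm above the flange's top), on two posts.
- ball_1a_center (a point): Centre of a white ceramic grinding ball, 25 mm across, front (spout-side) row, tray +y channel.
- ball_1b_center (a point): Centre of a white ceramic grinding ball, 25 mm across, front (spout-side) row, middle channel.
- ball_1c_center (a point): Centre of a white ceramic grinding ball, 25 mm across, front (spout-side) row, tray -y channel.
- ball_2a_center (a point): Centre of a white ceramic grinding ball, 25 mm across, second row, tray +y channel.
- ball_2b_center (a point): Centre of a white ceramic grinding ball, 25 mm across, second row, middle channel.
- ball_2c_center (a point): Centre of a white ceramic grinding ball, 25 mm across, second row, tray -y channel.
- ball_3a_center (a point): Centre of a white ceramic grinding ball, 25 mm across, rear row, tray +y channel.
- ball_3b_center (a point): Centre of a white ceramic grinding ball, 25 mm across, rear row, middle channel.
- ball_3c_center (a point): Centre of a white ceramic grinding ball, 25 mm across, rear row, tray -y channel.
- weight_case: Bystander: brown wooden weight block with round pockets on the worktop, 36 by 85, 20 high, right of the work. Behind the work stands a big printer, its front at x = 0.6 m. Origin: centre of its underside.
- grease_pot: Bystander: round screw-top pot 69 across, 41 high, on the worktop before the tall white instrument, whose front is at x = 0.47 m, left side at y = 0.12 m, 450 mm high: pass before or above it. Origin: centre of its underside.

How it is judged:
On the way, in this order (a step that is already met when the one before it is completed fails the run):
1. the tray is held off the worktop with its spout over the jar and tipped (horizontal distance between tray_spout and jar_mouth below 0.05 m and angle between ball_tray's own z axis and vertical above 0.3 rad and height (world z) of tray_spout above 0.055 m).
2. the three balls of the front row lie in the jar, the other six in their rows on the tray (horizontal distance between each of ball_1a_center, ball_1b_center, ball_1c_center and grinding_jar below 0.035 m and z of ball_1a_center in the frame of grinding_jar between 0.012 and 0.055 m and z of ball_1b_center in the frame of grinding_jar between 0.012 and 0.055 m and z of ball_1c_center in the frame of grinding_jar between 0.012 and 0.055 m and x of ball_2a_center in the frame of ball_tray between 0.01 and 0.03 m and z of ball_2a_center in the frame of ball_tray between 0.01 and 0.03 m and y of ball_2a_center in the frame of ball_tray between -0.042 and 0.042 m and x of ball_2b_center in the frame of ball_tray between 0.01 and 0.03 m and z of ball_2b_center in the frame of ball_tray between 0.01 and 0.03 m and y of ball_2b_center in the frame of ball_tray between -0.042 and 0.042 m and x of ball_2c_center in the frame of ball_tray between 0.01 and 0.03 m and z of ball_2c_center in the frame of ball_tray between 0.01 and 0.03 m and y of ball_2c_center in the frame of ball_tray between -0.042 and 0.042 m and x of ball_3a_center in the frame of ball_tray between 0.035 and 0.06 m and z of ball_3a_center in the frame of ball_tray between 0.01 and 0.03 m and y of ball_3a_center in the frame of ball_tray between -0.042 and 0.042 m and x of ball_3b_center in the frame of ball_tray between 0.035 and 0.06 m and z of ball_3b_center in the frame of ball_tray between 0.01 and 0.03 m and y of ball_3b_center in the frame of ball_tray between -0.042 and 0.042 m and x of ball_3c_center in the frame of ball_tray between 0.035 and 0.06 m and z of ball_3c_center in the frame of ball_tray between 0.01 and 0.03 m and y of ball_3c_center in the frame of ball_tray between -0.042 and 0.042 m), for 0.2 s.
3. the tray stands level on the worktop again with its six balls (height (world z) of ball_tray below 0.004 m and angle between ball_tray's own z axis and vertical below 0.05 rad and linear speed of ball_tray below 0.02 m/s and x of ball_2a_center in the frame of ball_tray between 0.01 and 0.03 m and z of ball_2a_center in the frame of ball_tray between 0.01 and 0.03 m and y of ball_2a_center in the frame of ball_tray between -0.042 and 0.042 m and x of ball_2b_center in the frame of ball_tray between 0.01 and 0.03 m and z of ball_2b_center in the frame of ball_tray between 0.01 and 0.03 m and y of ball_2b_center in the frame of ball_tray between -0.042 and 0.042 m and x of ball_2c_center in the frame of ball_tray between 0.01 and 0.03 m and z of ball_2c_center in the frame of ball_tray between 0.01 and 0.03 m and y of ball_2c_center in the frame of ball_tray between -0.042 and 0.042 m and x of ball_3a_center in the frame of ball_tray between 0.035 and 0.06 m and z of ball_3a_center in the frame of ball_tray between 0.01 and 0.03 m and y of ball_3a_center in the frame of ball_tray between -0.042 and 0.042 m and x of ball_3b_center in the frame of ball_tray between 0.035 and 0.06 m and z of ball_3b_center in the frame of ball_tray between 0.01 and 0.03 m and y of ball_3b_center in the frame of ball_tray between -0.042 and 0.042 m and x of ball_3c_center in the frame of ball_tray between 0.035 and 0.06 m and z of ball_3c_center in the frame of ball_tray between 0.01 and 0.03 m and y of ball_3c_center in the frame of ball_tray between -0.042 and 0.042 m), for 0.2 s.
4. the lid sits on the jar (horizontal distance between jar_lid and grinding_jar below 0.008 m and z of jar_lid in the frame of grinding_jar between 0.056 and 0.063 m and angle between the z axis of jar_lid and the z axis of grinding_jar, either way round below 0.04 rad and angle between jar_lid's own z axis and vertical below 0.06 rad and linear speed of jar_lid below 0.02 m/s), for 0.2 s.
At the end, for the whole second after the job is handed in: The three front-row balls are in the jar; the second and third rows (six balls) lie in their own rows on the tray; the tray stands level (within 3 degrees) on the worktop, at rest; the jar stands upright on the worktop; the lid is seated on it, centred within 8 mm, flange on the rim and flat (all of step 3 and all of step 4 and horizontal distance between each of ball_1a_center, ball_1b_center, ball_1c_center and grinding_jar below 0.035 m and z of ball_1a_center in the frame of grinding_jar between 0.012 and 0.055 m and z of ball_1b_center in the frame of grinding_jar between 0.012 and 0.055 m and z of ball_1c_center in the frame of grinding_jar between 0.012 and 0.055 m and angle between grinding_jar's own z axis and vertical below 0.05 rad and height (world z) of grinding_jar below 0.004 m); the robot touches nothing.
It fails at once if the jar is pushed more than 30 mm from where it stood, or tipped (distance of grinding_jar from where it was at the start of the episode above 0.03 m or angle between grinding_jar's own z axis and vertical above 0.25 rad).
It fails at once if the wooden block or the pot is moved more than 20 mm or knocked over (distance of any of weight_case, grease_pot from where it was at the start of the episode above 0.02 m or angle between any of weight_case, grease_pot's own z axis and vertical above 0.3 rad).
It also fails if it takes over 64 s, if anything falls off the work surface, if the arm or the gripper's body presses on something with over 40 N, if the wrist force passes 120 N, or if a joint passes its speed limit or range.

## Working session

There is one attempt and no reset: what is moved stays moved. The work goes in short steps, Python scripts to look and compute and a tool call to move; the robot and the scene stay as the last step left them, time stands still between calls to the robot, and variables do not carry over. Pictures are saved under pics/ and viewed, at most 10 in all, crops included, and the job is handed in when it is done.

Besides the shell and the picture viewer there is one more tool, called in YAML: its name, and indented under it one key for each argument. servo_tool: Moves the arm, as the interface text tells. Scaled input: -1 to 1 covers 0.75 m each way for a shift and 180 degrees each way for a turn. Its arguments: {"type":"object","properties":{"series":{"type":"array"},"squeeze":{"type":"number"}},"required":["series"]}

```bash
mkdir -p pics
cat > h.py <<'E'
import numpy as np,cv2
from bench import bot
def shot(n,f):
    p,d=bot.capture(n); cv2.imwrite('pics/'+f+'.png',p); np.savez('pics/'+f,d=d,**bot.calibration(n)); return p,d
def cloud(f):
    z=np.load('pics/'+f+'.npz');d=z['d'];K=z['K'];P=z['pose']
    v,u=np.indices(d.shape)
    c=np.stack([(u-K[0,2])/K[0,0]*d,-(v-K[1,2])/K[1,1]*d,-d],-1)
    return c@P[:3,:3].T+P[:3,3]
E
python3 - <<'E'
from h import *
for n in('scene','top'):
    p,d=shot(n,n); c=bot.calibration(n); print(n,c['K'],c['pose'].round(3),(d>0).mean())
print(bot.sense())
E
```

```text
scene [[433.29775208   0.         285.2556985 ]
 [  0.         433.29775208 205.86135042]
 [  0.           0.           1.        ]] [[-0.701  0.465 -0.541 -0.01 ]
 [-0.714 -0.461  0.527  0.652]
 [-0.004  0.755  0.655  0.632]
 [ 0.     0.     0.     1.   ]] 0.9959821428571428
top [[380.62597978   0.         280.68614657]
 [  0.         380.62597978 217.05486159]
 [  0.           0.           1.        ]] [[-0.024  0.984 -0.174  0.314]
 [-1.    -0.027 -0.014  0.205]
 [-0.018  0.174  0.985  0.894]
 [ 0.     0.     0.     1.   ]] 0.9958843537414966
{'t': 0.1, 'qpos': array([-1.15999433e+00,  3.20240470e-01,  1.56554410e+00, -2.65805584e-05,
        1.25741989e+00, -2.00129269e-02]), 'joint_velocities': array([-1.35859404e-03, -8.80681154e-05, -3.45056670e-03,  1.13172887e-03,
        8.26481903e-05,  8.62743777e-05]), 'joint_torque': array([ 6.22428452e-04, -4.16408050e+01, -2.34704053e+01, -3.64966604e-05,
        4.87086625e-03,  1.33994934e-05]), 'tool_pos': array([ 0.23994303, -0.52207529,  0.23056418]), 'orientation': array([[ 9.08622300e-01,  4.17618332e-01, -6.66848801e-04],
       [ 4.17618865e-01, -9.08621115e-01,  1.46760796e-03],
       [ 6.98708744e-06, -1.61198996e-03, -9.99998701e-01]]), 'contact_force': array([ 0.18436224,  0.39934422, -0.70418971]), 'ft_torque': array([ 0.09822505, -0.01422927, -0.00051243]), 'grasp_force': 0.0, 'width': 0.08546637239801383}
```

View pics/top.png

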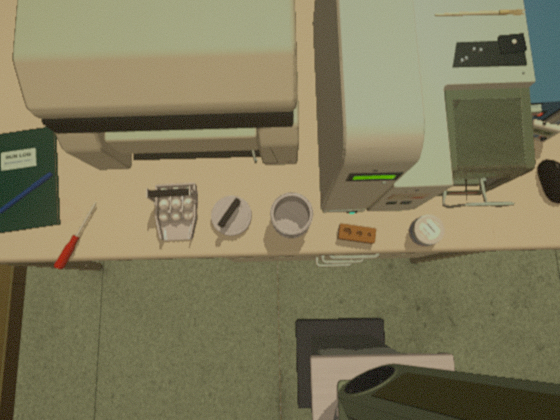

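View pics/scene.png

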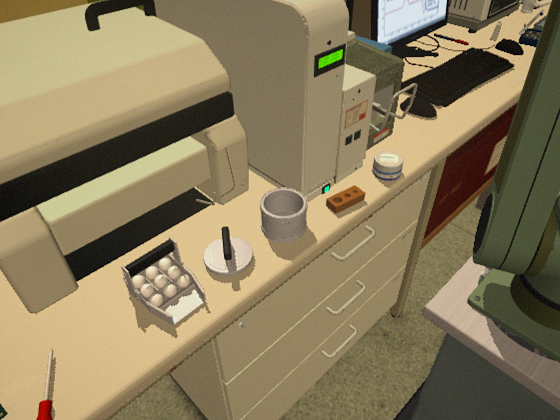

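The top view shows, left to right, the tray (~175,212, spout toward the robot, handle at its rear), lid (231,216), jar (291,215), block (357,233) and pot (427,230). Next I'll measure them.

Run:
```python
from h import *
p=cv2.imread('pics/top.png');cv2.imwrite('pics/crop.png',cv2.resize(p[175:250,140:320],None,fx=4.4,fy=4.4,interpolation=cv2.INTER_CUBIC))
for n in('top','scene'):
    W=cloud(n).reshape(-1,3)
    R=(W[:,0]>.2)&(W[:,0]<.42)
    def sel(y0,y1,z0,z1): return W[R&(W[:,1]>y0)&(W[:,1]<y1)&(W[:,2]>z0)&(W[:,2]<z1)]
    print(n,'table',np.median(sel(.0,.6,-.02,.008)[:,2]))
    for nm,a in dict(jarrim=(.1,.24,.058,.075),lidflange=(.25,.38,.011,.022),lidbar=(.25,.38,.045,.07),trayhandle=(.38,.56,.068,.095),tray=(.38,.56,.01,.05),).items():
        q=sel(*a)
        if len(q)<5: print(nm,len(q));continue
        (c,s,ang)=cv2.minAreaRect(q[:,:2].astype(np.float32)*1000)
        print(nm,len(q),'rect',np.round(c,1),np.round(s,1),round(ang,1),'mean',q.mean(0).round(4),'circ',cv2.minEnclosingCircle(q[:,:2].astype(np.float32)*1000))
```

```text
top table -0.0015223731341450497
jarrim 0
lidflange 0
lidbar 0
trayhandle 0
tray 0
scene table 0.0001345353568271146
jarrim 8 rect [419.1 194.4] [10.7  1.6] 86.5 mean [0.4191 0.194  0.0629] circ ((418.26434326171875, 194.45919799804688), 5.349146366119385)
lidflange 0
lidbar 0
trayhandle 0
tray 0
```

View pics/crop.png

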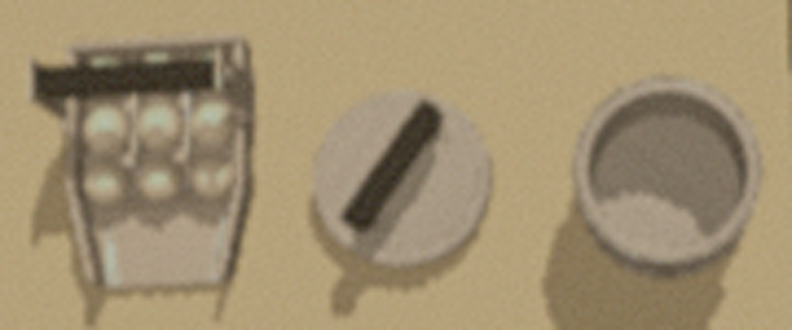

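```bash
cat > m.py <<'E'
from h import *
def R(q,nm):
    if len(q)<5: print(nm,len(q));return
    c,s,a=cv2.minAreaRect(q[:,:2].astype(np.float32)*1000)
    cc,r=cv2.minEnclosingCircle(q[:,:2].astype(np.float32)*1000)
    print(nm,len(q),'rect',np.round(c,1),np.round(s,1),round(a,1),'mean',(q.mean(0)*1000).round(1),'circ',np.round(cc,1),round(r,1))
E
python3 - <<'E'
from m import *
for n,o in (('top',dict(tray=(150,180,200,245),lid=(208,190,255,242),jar=(268,188,316,240),block=(335,220,380,246),pot=(410,212,444,248))),('scene',dict(tray=(118,235,215,335),lid=(200,225,258,280),jar=(255,182,312,245),block=(322,183,368,215),pot=(368,148,408,182)))):
    W=cloud(n)
    for k,(a,b,c,d) in o.items():
        q=W[b:d,a:c].reshape(-1,3); q=q[(q[:,2]>.006)&(q[:,0]<.6)]
        R(q,n+' '+k)
        for z0,z1 in {'tray':[(.03,.05),(.065,.09)],'lid':[(.009,.022),(.045,.062)],'jar':[(.058,.072)]}.get(k,[]):
            R(q[(q[:,2]>z0)&(q[:,2]<z1)],f'   z{z0}-{z1}')
E
```

```text
top tray 1905 rect [407.4 385. ] [379.4 145.2] 41.8 mean [497.4 460.3  36. ] circ [432.5 356.9] 192.9
   z0.03-0.05 164 rect [492.3 462.3] [121.8  97.8] 2.2 mean [523.1 460.5  33.6] circ [494.6 463.1] 72.7
   z0.065-0.09 317 rect [523.  458.4] [92.6 20.2] 89.3 mean [520.2 457.3  77.6] circ [518.6 458.4] 46.7
top lid 1283 rect [406.8 300.8] [249.9  94.3] 25.5 mean [474.1 332.3  25.5] circ [415.6 282.1] 127.6
   z0.009-0.022 1036 rect [476.4 334.2] [93.9 93. ] 43.6 mean [474.6 332.8  15.5] circ [477.1 334.3] 47.9
   z0.045-0.062 215 rect [477.  334.2] [14.7 75.1] 55.5 mean [476.6 333.6  52.6] circ [475.9 332.7] 37.6
top jar 1471 rect [422.  211.7] [ 94.8 194.1] 67.8 mean [470.1 192.8  37.9] circ [414.6 196.2] 100.7
   z0.058-0.072 480 rect [467.9 193. ] [93.3 94.2] 88.1 mean [468.6 192.9  64.4] circ [468.3 192.9] 47.9
top block 585 rect [395. 111.] [ 72.6 236.1] 23.7 mean [424.7  43.2  24.7] circ [374.5 102. ] 118.9
top pot 863 rect [363.2  22.4] [ 67.4 371.1] 25.3 mean [ 425.1 -109.1   43.3] circ [374.5  27.9] 186.6
scene tray 4362 rect [300.  563.5] [168.5 623.2] 58.9 mean [487.1 459
[... 276 characters left out ...]
] [ 94.7 627.6] 52.1 mean [466.2 340.3  27.2] circ [255.8 483.3] 315.2
   z0.009-0.022 1321 rect [475.6 334.2] [94.6 95.8] 84.5 mean [470.2 337.6  17.2] circ [476.2 333.3] 49.5
   z0.045-0.062 240 rect [474.8 334.4] [14.  76.8] 55.1 mean [470.9 336.9  54.6] circ [475.1 334.8] 38.4
scene jar 2509 rect [290.6 387.6] [102.9 794.8] 41.3 mean [466.7 187.   44.8] circ [288.4 385.8] 400.3
   z0.058-0.072 700 rect [477.2 179. ] [ 95.5 130.9] 37.1 mean [467.4 186.7  64.8] circ [470.  169.1] 71.6
scene block 679 rect [209.9 310.7] [ 95.8 807.1] 39.6 mean [426.1  50.4  23. ] circ [235.2 331.6] 403.9
scene pot 735 rect [215.7 224.8] [ 85.1 963.4] 32.9 mean [ 417.7 -101.3   37.2] circ [250.3 247.2] 481.7
```

Measured:
- **Jar:** centre (0.468, 0.193), rim at about 65 mm, which matches its known height.
- **Lid:** centre (0.476, 0.334), grip bar along about -34.5°.
- **Tray:** centre about (0.490, 0.462), yaw about 2.3°, handle about (0.522, 0.462), spout toward -x.

Next I'll work out the approach rows.

```bash
cat > pl.py <<'E'
import numpy as np, json
from scipy.spatial.transform import Rotation as Ro, Slerp
from bench import bot
def tool(yaw,tilt=0):
    # tool y along horizontal dir yaw (=tray x), z down; tilt: tray front (-x) lowered by tilt deg
    T=Ro.from_euler('z',yaw,degrees=True)*Ro.from_euler('y',-tilt,degrees=True)   # tray frame
    A=np.array([[0,1,0],[1,0,0],[0,0,-1.]])  # tool axes in tray: x=tray y, y=tray x, z=-z
    return T*Ro.from_matrix(A)
def rows(targets,op,start=None):
    s=bot.sense(); p0,R0=(s['tool_pos'],Ro.from_matrix(s['orientation'])) if start is None else start
    out=[];p,R=p0,R0
    for (pt,Rt,n,*sm) in targets:
        pt=np.array(pt,float)
        for k in range(1,n+1):
            a=k/n
            if sm: a=(1-np.cos(np.pi*a))/2
            pk=p+(pt-p)*a; Rk=Slerp([0,1],Ro.concatenate([R,Rt]))(a)
            sh=R0.inv().apply(pk-p0)/.75; tu=(R0.inv()*Rk).as_rotvec()/np.pi
            out.append([[round(float(x),4)+0 for x in sh],[round(float(x),4)+0 for x in tu],op])
        p,R=pt,Rt
    print('start',p0.round(4),'t',s['t'])
    for i in range(0,len(out),10): print(json.dumps(out[i:i+10]).replace(' ',''))
E
python3 - <<'E'
from pl import *
rows([((.36,0,.25),tool(0),10),((.40,.30,.25),tool(2.3),5),((.522,.462,.18),tool(2.3),5)],1)
E
```

```text
start [ 0.2399 -0.5221  0.2306] t 0.1
[[[0.0436,-0.0566,-0.0025],[0.0,0.0,-0.0363],1],[[0.0872,-0.1131,-0.005],[-0.0001,-0.0001,-0.0726],1],[[0.1308,-0.1697,-0.0075],[-0.0001,-0.0001,-0.1089],1],[[0.1745,-0.2263,-0.01],[-0.0002,-0.0001,-0.1451],1],[[0.2181,-0.2828,-0.0125],[-0.0002,-0.0001,-0.1814],1],[[0.2617,-0.3394,-0.015],[-0.0003,-0.0002,-0.2177],1],[[0.3053,-0.396,-0.0175],[-0.0003,-0.0002,-0.254],1],[[0.3489,-0.4525,-0.02],[-0.0004,-0.0002,-0.2903],1],[[0.3925,-0.5091,-0.0225],[-0.0004,-0.0003,-0.3266],1],[[0.4362,-0.5657,-0.025],[-0.0005,-0.0003,-0.3629],1]]
[[[0.4793,-0.6339,-0.0249],[-0.0005,-0.0003,-0.3654],1],[[0.5224,-0.7022,-0.0248],[-0.0005,-0.0003,-0.368],1],[[0.5655,-0.7704,-0.0247],[-0.0005,-0.0003,-0.3705],1],[[0.6086,-0.8386,-0.0246],[-0.0005,-0.0003,-0.3731],1],[[0.6517,-0.9069,-0.0244],[-0.0005,-0.0003,-0.3756],1],[[0.6993,-0.9325,-0.0057],[-0.0005,-0.0003,-0.3756],1],[[0.7469,-0.9581,0.013],[-0.0005,-0.0003,-0.3756],1],[[0.7945,-0.9838,0.0317],[-0.0005,-0.0003,-0.3756],1],[[0.8421,-1.0094,0.0504],[-0.0005,-0.0003,-0.3756],1],[[0.8897,-1.035,0.0691],[-0.0005,-0.0003,-0.3756],1]]
```

servo_tool:
  series:
    - [[0.044,-0.057,-0.0025],[0,0,-0.036],1]
    - [[0.087,-0.113,-0.005],[0,0,-0.073],1]
    - [[0.131,-0.17,-0.0075],[0,0,-0.109],1]
    - [[0.174,-0.226,-0.01],[0,0,-0.145],1]
    - [[0.218,-0.283,-0.0125],[0,0,-0.181],1]
    - [[0.262,-0.339,-0.015],[0,0,-0.218],1]
    - [[0.305,-0.396,-0.0175],[0,0,-0.254],1]
    - [[0.349,-0.452,-0.02],[0,0,-0.29],1]
    - [[0.392,-0.509,-0.0225],[0,0,-0.327],1]
    - [[0.436,-0.566,-0.025],[0,0,-0.363],1]

```text
t: 1.35
tool_pos: [0.3599, 0.0015, 0.2501]
orientation: [[-0.004, 1.0, 0.0], [1.0, 0.004, -0.0], [-0.0, 0.0, -1.0]]
contact_force: [1.3, 0.8, -0.0]
width: 0.0856
grasp_force: 0.0
```

Run:
```python
from pl import *
rows([((.40,.30,.25),tool(2.3),5),((.522,.462,.18),tool(2.3),5)],1)
```

```text
start [0.3599 0.0015 0.2501] t 1.35
[[[0.0796,0.011,0.0],[0.0,0.0,-0.0023],1],[[0.1591,0.022,0.0],[0.0001,0.0,-0.0046],1],[[0.2387,0.0331,0.0],[0.0001,0.0,-0.0069],1],[[0.3182,0.0441,0.0],[0.0001,0.0001,-0.0092],1],[[0.3978,0.0551,0.0],[0.0001,0.0001,-0.0115],1],[[0.4409,0.0878,0.0187],[0.0001,0.0001,-0.0115],1],[[0.4839,0.1205,0.0374],[0.0001,0.0001,-0.0115],1],[[0.527,0.1532,0.056],[0.0001,0.0001,-0.0115],1],[[0.5701,0.1859,0.0747],[0.0001,0.0001,-0.0115],1],[[0.6132,0.2186,0.0934],[0.0001,0.0001,-0.0115],1]]
```

Tracking is accurate, so I'll go above the handle and look with the wrist camera.

servo_tool:
  series:
    - [[0.08,0.011,0],[0,0,-0.0023],1]
    - [[0.159,0.022,0],[0,0,-0.0046],1]
    - [[0.239,0.033,0],[0,0,-0.007],1]
    - [[0.318,0.044,0],[0,0,-0.009],1]
    - [[0.398,0.055,0],[0,0,-0.0115],1]
    - [[0.441,0.088,0.019],[0,0,-0.0115],1]
    - [[0.484,0.12,0.037],[0,0,-0.0115],1]
    - [[0.527,0.153,0.056],[0,0,-0.0115],1]
    - [[0.57,0.186,0.075],[0,0,-0.0115],1]
    - [[0.613,0.219,0.093],[0,0,-0.0115],1]

```text
t: 2.6
tool_pos: [0.5245, 0.4605, 0.179]
orientation: [[-0.037, 0.999, -0.001], [0.999, 0.037, -0.001], [-0.001, -0.001, -1.0]]
contact_force: [0.2, 0.5, -0.1]
width: 0.0852
grasp_force: 0.0
```

Run:
```python
from m import *
print(bot.sense()['tool_pos'])
p,d=shot('wrist','wr1')
z=np.load('pics/wr1.npz');K=z['K'];P=z['pose'];v,u=np.indices(d.shape)
a=(u-K[0,2])/K[0,0];b=(v-K[1,2])/K[1,1];r=np.hypot(a,b)+1e-9;t=np.tan(np.minimum(r,1.4))
W=np.stack([a/r*t*d,-b/r*t*d,-d],-1)@P[:3,:3].T+P[:3,3]
W=W[d>0]
g=(abs(W[:,0]-.49)<.11)&(abs(W[:,1]-.462)<.065)
for z0,z1 in((.07,.09),(.025,.045),(-.02,.005)):
    q=W[g&(W[:,2]>z0)&(W[:,2]<z1)]; R(q,f'{z0}'); print((np.percentile(q,[2,98],axis=0)*1000).round(1).tolist())
p,d=shot('top','top2');W=cloud('top2')[180:245,150:200].reshape(-1,3)
```

```text
[0.5245453  0.46046759 0.17900611]
0.07 2271 rect [523.6 469.5] [ 21.4 100.3] 1.7 mean [523.7 470.1  76.3] circ [523.8 469.1] 50.5
[[516.1, 421.1, 72.7], [531.6, 516.6, 78.4]]
0.025 2563 rect [491.4 467.2] [129.3  97.8] 2.2 mean [512.9 469.5  26.9] circ [493.9 468.3] 76.0
[[435.5, 421.8, 25.0], [555.1, 515.4, 31.2]]
-0.02 15154 rect [491.5 462. ] [216.9 130. ] 0.0 mean [488.6 467.3  -2.8] circ [492.  462.1] 125.8
[[389.1, 399.1, -5.9], [597.4, 525.6, 3.2]]
```

View pics/wr1.png

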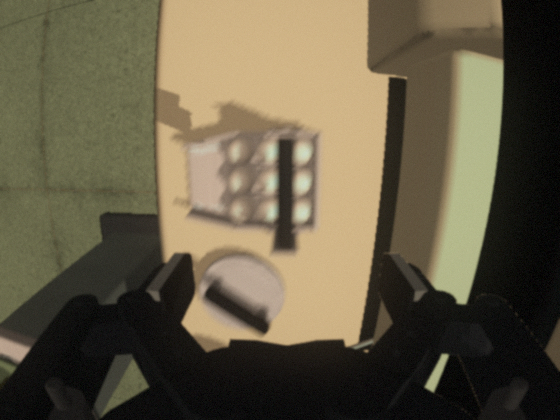

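The wrist view shows the handle (285,190) with clear table around it; measurements agree (x ≈ 0.523, y ≈ 0.463). Descend and grip.

Run:
```python
from pl import *
rows([((.523,.463,.051),tool(2.3),7,1)],1)
```

```text
start [0.5249 0.4615 0.1763] t 2.7
[[[0.0001,-0.0001,0.0083],[0.0,0.0,0.0],1],[[0.0004,-0.0004,0.0314],[-0.0002,0.0001,-0.0002],1],[[0.0009,-0.0008,0.0649],[-0.0003,0.0002,-0.0003],1],[[0.0014,-0.0012,0.1021],[-0.0005,0.0004,-0.0005],1],[[0.0019,-0.0016,0.1356],[-0.0007,0.0005,-0.0007],1],[[0.0022,-0.0019,0.1588],[-0.0008,0.0006,-0.0008],1],[[0.0023,-0.002,0.167],[-0.0009,0.0006,-0.0008],1]]
```

servo_tool:
  series:
    - [[0,0,0.008],[0,0,0],1]
    - [[0,0,0.031],[0,0,0],1]
    - [[0.001,-0.001,0.065],[0,0,0],1]
    - [[0.001,-0.001,0.1],[0,0,0],1]
    - [[0.002,-0.002,0.135],[0,0,0],1]
    - [[0.002,-0.002,0.158],[0,0,0],1]
    - [[0.002,-0.002,0.167],[0,0,0],1]
    - [[0.002,-0.002,0.167],[0,0,0],1]
  squeeze: 80

```text
t: 3.7
tool_pos: [0.5225, 0.4609, 0.0552]
orientation: [[-0.036, 0.999, 0.0], [0.999, 0.036, 0.0], [0.0, 0.0, -1.0]]
contact_force: [0.2, -0.2, 0.1]
width: 0.0853
grasp_force: 0.0
```

servo_tool:
  series:
    - [[0.001,0,0.004],[0,0,0],0]
    - [[0.001,0,0.004],[0,0,0],0]
    - [[0.001,0,0.004],[0,0,0],0]
    - [[0.001,0,0.004],[0,0,0],0]
    - [[0.001,0,0.004],[0,0,0],0]
    - [[0.001,0,0.004],[0,0,0],0]
    - [[0.001,0,0.004],[0,0,0],0]
  squeeze: 80

```text
t: 4.58
tool_pos: [0.5219, 0.4618, 0.0523]
orientation: [[-0.037, 0.999, -0.001], [0.999, 0.037, -0.0], [-0.0, -0.001, -1.0]]
contact_force: [-4.7, -0.1, 5.0]
width: 0.0128
grasp_force: 79.4
```

Run:
```python
from pl import *
s=bot.sense();p=s['tool_pos'];print(p,s['orientation'].round(3).tolist(),s['width'],s['grasp_force'],s['contact_force'],s['qpos'].round(2))
rows([(p+[0,0,.11],tool(2.3),10,1)],0)
```

```text
[0.52191326 0.46180307 0.05229983] [[-0.037, 0.999, -0.001], [0.999, 0.037, -0.0], [-0.0, -0.001, -1.0]] 0.012750160387568576 79.44391965866089 [-4.74620019 -0.05308864  4.96676699] [0.71 0.65 1.48 0.   1.01 0.67]
start [0.5219 0.4618 0.0523] t 4.575
[[[0.0,0.0,-0.0036],[0.0,0.0,0.0],0],[[0.0,0.0,-0.014],[0.0,0.0,-0.0001],0],[[0.0,0.0,-0.0302],[-0.0001,0.0,-0.0002],0],[[0.0,0.0,-0.0507],[-0.0001,0.0,-0.0004],0],[[0.0,-0.0001,-0.0733],[-0.0001,0.0,-0.0006],0],[[0.0,-0.0001,-0.096],[-0.0002,0.0,-0.0007],0],[[0.0,-0.0001,-0.1164],[-0.0002,0.0,-0.0009],0],[[0.0,-0.0001,-0.1327],[-0.0003,0.0001,-0.001],0],[[0.0,-0.0001,-0.1431],[-0.0003,0.0001,-0.0011],0],[[0.0,-0.0001,-0.1467],[-0.0003,0.0001,-0.0011],0]]
```

Gripped (12.8 mm, 79 N). Now a smooth lift.

servo_tool:
  series:
    - [[0,0,-0.0036],[0,0,0],0]
    - [[0,0,-0.014],[0,0,0],0]
    - [[0,0,-0.03],[0,0,0],0]
    - [[0,0,-0.05],[0,0,0],0]
    - [[0,0,-0.073],[0,0,0],0]
    - [[0,0,-0.096],[0,0,0],0]
    - [[0,0,-0.116],[0,0,0],0]
    - [[0,0,-0.133],[0,0,0],0]
    - [[0,0,-0.143],[0,0,0],0]
    - [[0,0,-0.147],[0,0,0],0]

```text
t: 5.82
tool_pos: [0.5225, 0.4618, 0.1626]
orientation: [[-0.037, 0.999, 0.0], [0.999, 0.037, 0.0], [0.0, 0.0, -1.0]]
contact_force: [0.3, -0.1, -6.9]
width: 0.013
grasp_force: 78.1
```

Run:
```python
from pl import *
def tcp(S,yaw,tilt):
    T=Ro.from_euler('z',yaw,degrees=True)*Ro.from_euler('y',-tilt,degrees=True)
    return np.array(S)+T.apply([.098,0,.0463])
S=(.478,.210,.110); print(tcp(S,60,0))
s=bot.sense();print(s['tool_pos'],s['width'],s['contact_force'],s['ft_torque'])
rows([(tcp(S,60,0),tool(60),14,1)],0)
```

```text
[0.527      0.29487049 0.1563    ]
[0.52250491 0.46183339 0.16262067] 0.013001550607691896 [ 0.34131379 -0.13395878 -6.85650627] [-0.03755522 -0.11454189  0.04107782]
start [0.5225 0.4618 0.1626] t 5.825
[[[-0.0028,0.0,0.0001],[0.0,0.0,-0.004],0],[[-0.011,-0.0001,0.0004],[0.0,0.0,-0.0159],0],[[-0.0243,-0.0002,0.0009],[0.0,0.0,-0.0351],0],[[-0.0419,-0.0004,0.0016],[0.0,0.0,-0.0606],0],[[-0.063,-0.0006,0.0024],[0.0,0.0,-0.0911],0],[[-0.0866,-0.0008,0.0033],[0.0,0.0,-0.1251],0],[[-0.1113,-0.0011,0.0042],[0.0,0.0,-0.1608],0],[[-0.1361,-0.0013,0.0051],[0.0001,0.0,-0.1966],0],[[-0.1597,-0.0015,0.006],[0.0001,0.0,-0.2306],0],[[-0.1808,-0.0017,0.0068],[0.0001,0.0,-0.2611],0]]
[[[-0.1984,-0.0019,0.0075],[0.0001,0.0,-0.2866],0],[[-0.2117,-0.002,0.008],[0.0001,0.0,-0.3058],0],[[-0.2199,-0.0021,0.0083],[0.0001,0.0,-0.3177],0],[[-0.2227,-0.0022,0.0084],[0.0001,0.0,-0.3217],0]]
```

servo_tool:
  series:
    - [[-0.005,0,0],[0,0,-0.008],0]
    - [[-0.021,0,0.001],[0,0,-0.031],0]
    - [[-0.046,0,0.002],[0,0,-0.066],0]
    - [[-0.077,-0.001,0.003],[0,0,-0.111],0]
    - [[-0.111,-0.001,0.004],[0,0,-0.161],0]
    - [[-0.146,-0.001,0.005],[0,0,-0.211],0]
    - [[-0.177,-0.002,0.007],[0,0,-0.255],0]
    - [[-0.202,-0.002,0.008],[0,0,-0.291],0]
    - [[-0.217,-0.002,0.008],[0,0,-0.314],0]
    - [[-0.223,-0.002,0.008],[0,0,-0.322],0]

```text
t: 7.08
tool_pos: [0.5268, 0.2937, 0.1559]
orientation: [[-0.867, 0.499, -0.001], [0.499, 0.867, -0.0], [0.001, -0.001, -1.0]]
contact_force: [-1.1, 0.2, -7.5]
width: 0.0128
grasp_force: 78.1
```

```bash
cat >> pl.py <<'E'
def tcp(S,yaw,tilt):
    T=Ro.from_euler('z',yaw,degrees=True)*Ro.from_euler('y',-tilt,degrees=True)
    return np.array(S)+T.apply([.098,0,.0463])
E
python3 - <<'E'
from m import *
from pl import *
s=bot.sense();print(s['tool_pos'],s['width'])
p,d=shot('scene','s3');cv2.imwrite('pics/s3c.png',cv2.resize(p[100:330,120:400],None,fx=2.6,fy=2.6))
W=cloud('s3')[100:330,120:400].reshape(-1,3)
g=(W[:,0]>.4)&(W[:,0]<.6)&(W[:,1]>.12)&(W[:,1]<.4)
for a,b in((.13,.15),(.105,.13)): R(W[g&(W[:,2]>a)&(W[:,2]<b)],f'{a}')
t=[]
for k in range(1,9):
    th=20*(1-np.cos(np.pi*k/8))/2; S=np.array([.478,.210,.110-.020*(1-np.cos(np.pi*k/8))/2]); t.append((tcp(S,60,th),tool(60,th),1))
rows(t,0)
E
```

```text
[0.52681237 0.29369899 0.15591792] 0.012776230906645777
0.13 1296 rect [515.6 229.6] [142.1 230.5] 6.8 mean [513.8 237.9 136. ] circ [535.2 227.6] 121.6
0.105 2037 rect [517.  230.5] [145.6 229.7] 5.3 mean [509.8 229.4 118.6] circ [535.8 227.6] 122.3
start [0.5269 0.2936 0.156 ] t 7.125
[[[0.0007,0.0008,-0.0011],[-0.0046,-0.0001,0.0005],0],[[0.0007,-0.0017,-0.0031],[-0.0166,-0.0001,0.0005],0],[[0.0007,-0.0058,-0.0059],[-0.0346,-0.0001,0.0005],0],[[0.0007,-0.0111,-0.0088],[-0.0559,-0.0001,0.0005],0],[[0.0008,-0.0169,-0.0114],[-0.0772,-0.0001,0.0005],0],[[0.0008,-0.0223,-0.0133],[-0.0952,-0.0002,0.0005],0],[[0.0008,-0.026,-0.0144],[-0.1072,-0.0002,0.0005],0],[[0.0008,-0.0274,-0.0147],[-0.1115,-0.0002,0.0005],0]]
```

View pics/s3c.png

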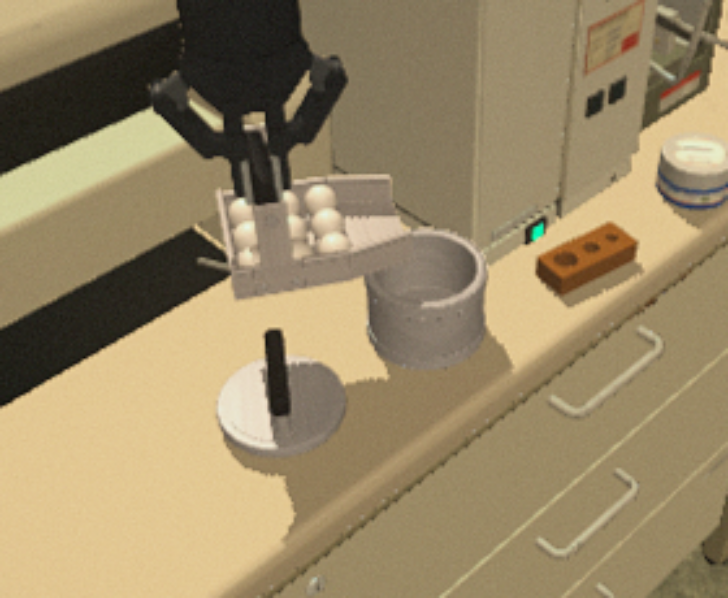

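All nine balls are in their rows and the spout (~crop 400,230) is over the jar. I'll check the lateral alignment in the cloud before tipping.

Run:
```python
from m import *
from scipy.spatial.transform import Rotation as Ro
W=cloud('s3').reshape(-1,3)
T=Ro.from_euler('z',60,degrees=True)
L=T.inv().apply(W-(np.array([.5268,.2937,.156])-T.apply([.033,0,.0523])))*1000
g=(abs(L[:,0])<100)&(abs(L[:,1])<80)&(L[:,2]>3)&(L[:,2]<40)&(W[:,2]>.085)
L=L[g]
for x in range(-75,75,10):
    q=L[(L[:,0]>=x)&(L[:,0]<x+10)]
    if len(q): 
        w=q[q[:,2]>16]; print(x,len(q),'y',np.percentile(q[:,1],[1,99]).round(1),'z',np.percentile(q[:,2],[2,50,98]).round(1))
```

```text
-75 31 y [-30.8  38.6] z [ 5.5 12.5 29.3]
-65 174 y [-33.4  40.8] z [ 6.1 11.9 31.6]
-55 190 y [-35.   43.9] z [ 5.7 11.1 32.1]
-45 198 y [-37.7  45.8] z [ 5.8 11.2 31.6]
-35 195 y [-40.7  48. ] z [ 5.7 10.7 31.3]
-25 172 y [-41.9  49.8] z [ 6.1 25.9 31.4]
-15 228 y [-41.9  50.4] z [ 6.6 28.2 32.7]
-5 230 y [-42.5  50.1] z [ 6.1 20.7 31.3]
5 194 y [-41.6  50.2] z [ 6.  26.3 32.5]
15 101 y [-22.9  53.6] z [ 8.2 26.7 39.3]
25 81 y [48.6 53.3] z [ 6.1 23.9 38.9]
35 139 y [-25.2  53.5] z [ 8.2 27.4 37.5]
45 230 y [-42.4  52.3] z [ 5.6 26.3 32.1]
55 254 y [-79.5  50.4] z [ 5.9 27.1 36.2]
65 79 y [-76.8 -68.4] z [ 3.8 22.4 38.6]
```

servo_tool:
  series:
    - [[-0.002,0.001,-0.001],[-0.005,0,0],0]
    - [[-0.002,-0.002,-0.003],[-0.017,0,0],0]
    - [[-0.002,-0.006,-0.006],[-0.035,0,0],0]
    - [[-0.002,-0.011,-0.009],[-0.056,0,0],0]
    - [[-0.002,-0.017,-0.011],[-0.077,0,0],0]
    - [[-0.002,-0.022,-0.013],[-0.095,0,0],0]
    - [[-0.002,-0.026,-0.0145],[-0.107,0,0],0]
    - [[-0.002,-0.0275,-0.0147],[-0.1115,0,0],0]

```text
t: 8.12
tool_pos: [0.5173, 0.2756, 0.1672]
orientation: [[-0.867, 0.469, 0.17], [0.499, 0.814, 0.297], [0.001, 0.342, -0.94]]
contact_force: [0.0, 0.3, -7.2]
width: 0.0128
grasp_force: 78.3
```

Run:
```python
from m import *
from pl import *
s=bot.sense();print(s['tool_pos'],s['width'],s['contact_force'],np.degrees(s['qpos']).round())
Rm=Ro.from_matrix(s['orientation']); O=tool(60,20)
T=Rm*Ro.from_matrix(np.array([[0,1,0],[1,0,0],[0,0,-1.]])); print('spout',s['tool_pos']-T.apply([.098,0,.0463]),'zax',T.as_matrix()[:,2])
t=[]
for k in range(1,9):
    th=20+12.0*k/8; S=np.array([.480,.209,.090-.006*k/8]); t.append((tcp(S,60,th),tool(60,th),1))
rows(t,0)
```

```text
[0.51731157 0.27562075 0.16715728] 0.01276563234563089 [ 0.0380784   0.25032485 -7.24982983] [ 20.  16. 107.  19.  44. -52.]
spout [0.47924751 0.20959039 0.0900936 ] zax [-0.17047772 -0.29704453  0.93952216]
start [0.5173 0.2756 0.1672] t 8.125
[[[-0.0013,-0.0022,-0.0023],[-0.0082,-0.0003,0.0003],0],[[-0.0013,-0.0043,-0.0048],[-0.0165,-0.0003,0.0003],0],[[-0.0013,-0.0065,-0.0071],[-0.0248,-0.0003,0.0003],0],[[-0.0013,-0.0087,-0.0094],[-0.0332,-0.0003,0.0003],0],[[-0.0013,-0.0111,-0.0117],[-0.0415,-0.0003,0.0003],0],[[-0.0013,-0.0135,-0.0139],[-0.0498,-0.0003,0.0003],0],[[-0.0013,-0.016,-0.0161],[-0.0582,-0.0003,0.0003],0],[[-0.0013,-0.0186,-0.0182],[-0.0665,-0.0003,0.0003],0]]
```

Spout is where it was planned. Tip gently to 32° and dwell.

servo_tool:
  series:
    - [[-0.001,-0.002,-0.0023],[-0.008,0,0],0]
    - [[-0.001,-0.0043,-0.0048],[-0.0165,0,0],0]
    - [[-0.001,-0.0065,-0.007],[-0.025,0,0],0]
    - [[-0.001,-0.0087,-0.0094],[-0.033,0,0],0]
    - [[-0.001,-0.011,-0.0117],[-0.0415,0,0],0]
    - [[-0.001,-0.0135,-0.014],[-0.05,0,0],0]
    - [[-0.001,-0.016,-0.016],[-0.058,0,0],0]
    - [[-0.001,-0.0185,-0.018],[-0.0665,0,0],0]
    - [[-0.001,-0.0185,-0.018],[-0.0665,0,0],0]
    - [[-0.001,-0.0185,-0.018],[-0.0665,0,0],0]

```text
t: 9.38
tool_pos: [0.5104, 0.2606, 0.1756]
orientation: [[-0.867, 0.422, 0.265], [0.499, 0.735, 0.459], [-0.001, 0.531, -0.848]]
contact_force: [0.7, 0.1, -6.3]
width: 0.0125
grasp_force: 79.2
```

servo_tool:
  series:
    - [[0,0,0],[0,0,0],0]
    - [[0,0,0],[0,0,0],0]
    - [[0,0,0],[0,0,0],0]
    - [[0,0,0],[0,0,0],0]

```text
t: 9.88
tool_pos: [0.5099, 0.2603, 0.1753]
orientation: [[-0.867, 0.423, 0.265], [0.499, 0.735, 0.46], [-0.0, 0.53, -0.848]]
contact_force: [-1.1, 0.1, -5.4]
width: 0.013
grasp_force: 79.2
```

Run:
```python
from h import *
s=bot.sense();print(s['t'],s['tool_pos'],s['contact_force'],s['width'])
p,d=shot('scene','s4');cv2.imwrite('pics/s4c.png',cv2.resize(p[100:300,160:360],None,fx=3,fy=3,interpolation=cv2.INTER_CUBIC))
```

```text
9.875 [0.50993612 0.26033526 0.17525269] [-1.09938598  0.14618391 -5.38172368] 0.013039440437571988
```

View pics/s4c.png

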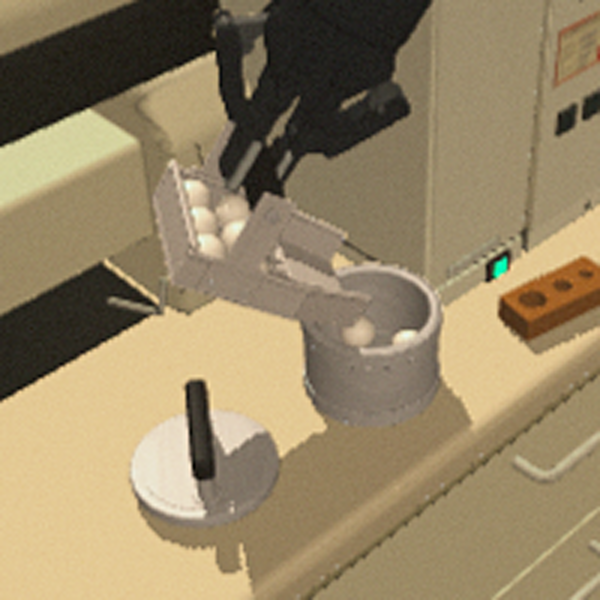

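Two balls are visible in the jar (357,332 and 407,340); the weight drop is consistent with three, and the third is likely hidden by the spout. Level the tray and recheck.

Run:
```python
from pl import *
t=[]
for k in range(1,11):
    a=(1-np.cos(np.pi*k/10))/2;th=32*(1-a); S=np.array([.480+.02*a,.209+.035*a,.084+.03*a]); t.append((tcp(S,60,th),tool(60,th),1))
rows(t,0)
```

```text
start [0.5099 0.2603 0.1752] t 9.925
[[[0.0003,0.0015,0.0011],[0.0045,-0.0001,0.0003],0],[[0.0003,0.0086,0.006],[0.0172,-0.0001,0.0003],0],[[0.0003,0.0191,0.0138],[0.0368,-0.0001,0.0003],0],[[0.0003,0.0316,0.0238],[0.0616,-0.0001,0.0003],0],[[0.0004,0.0444,0.0352],[0.0891,-0.0001,0.0003],0],[[0.0004,0.0562,0.0467],[0.1165,-0.0001,0.0003],0],[[0.0004,0.0659,0.0572],[0.1413,-0.0001,0.0003],0],[[0.0004,0.073,0.0655],[0.161,-0.0001,0.0003],0],[[0.0004,0.0773,0.0709],[0.1736,-0.0001,0.0003],0],[[0.0004,0.0787,0.0727],[0.178,-0.0001,0.0003],0]]
```

servo_tool:
  series:
    - [[0,0.0015,0.001],[0.0045,0,0],0]
    - [[0,0.0085,0.006],[0.017,0,0],0]
    - [[0,0.019,0.014],[0.037,0,0],0]
    - [[0,0.0315,0.024],[0.0615,0,0],0]
    - [[0,0.0445,0.035],[0.089,0,0],0]
    - [[0,0.056,0.0465],[0.1165,0,0],0]
    - [[0,0.066,0.057],[0.141,0,0],0]
    - [[0,0.073,0.0655],[0.161,0,0],0]
    - [[0,0.0775,0.071],[0.1735,0,0],0]
    - [[0,0.0785,0.0725],[0.178,0,0],0]

```text
t: 11.18
tool_pos: [0.5497, 0.3298, 0.16]
orientation: [[-0.866, 0.499, 0.0], [0.499, 0.866, 0.0], [0.0, 0.0, -1.0]]
contact_force: [-1.3, 0.4, -6.0]
width: 0.0128
grasp_force: 79.1
```

Run:
```python
from m import *
from pl import *
s=bot.sense();print(s['t'],s['tool_pos'],s['contact_force'],s['orientation'].round(3).tolist())
p,d=shot('scene','s5');cv2.imwrite('pics/s5c.png',cv2.resize(p[100:300,160:360],None,fx=3,fy=3,interpolation=cv2.INTER_CUBIC))
# back to original place, high
rows([((.5225,.462,.1626),tool(2.1),10,1)],0)
```

```text
11.175 [0.54971246 0.32978392 0.1599514 ] [-1.25960453  0.37077814 -6.02009688] [[-0.866, 0.499, 0.0], [0.499, 0.866, 0.0], [0.0, 0.0, -1.0]]
start [0.5496 0.3296 0.1599] t 11.225
[[[0.0029,0.0033,-0.0001],[0.0,0.0,0.0079],0],[[0.0114,0.0129,-0.0003],[0.0,0.0,0.0307],0],[[0.0246,0.0278,-0.0007],[0.0,0.0,0.0664],0],[[0.0413,0.0466,-0.0012],[0.0,0.0,0.1112],0],[[0.0597,0.0675,-0.0018],[0.0,0.0,0.161],0],[[0.0782,0.0883,-0.0023],[0.0,0.0,0.2107],0],[[0.0949,0.1071,-0.0028],[0.0,0.0,0.2556],0],[[0.1081,0.122,-0.0032],[0.0,-0.0001,0.2912],0],[[0.1166,0.1316,-0.0034],[0.0,-0.0001,0.3141],0],[[0.1195,0.1349,-0.0035],[0.0,-0.0001,0.3219],0]]
```

View pics/s5c.png

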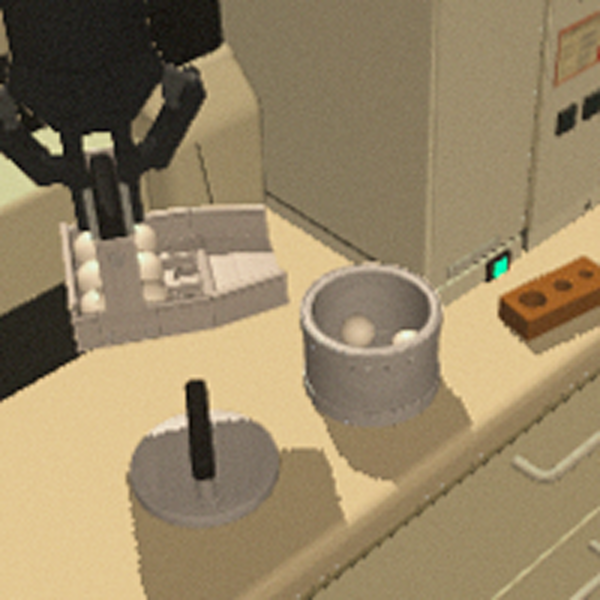

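The front row is empty and the six rear balls are in place; two balls show in the jar and the third must be behind its near wall (I'll confirm from above later). Return the tray to its place.

servo_tool:
  series:
    - [[0.003,0.0033,0],[0,0,0.008],0]
    - [[0.0114,0.013,0],[0,0,0.031],0]
    - [[0.0246,0.028,-0.001],[0,0,0.0665],0]
    - [[0.0413,0.0466,-0.001],[0,0,0.111],0]
    - [[0.06,0.0675,-0.002],[0,0,0.161],0]
    - [[0.078,0.088,-0.002],[0,0,0.2105],0]
    - [[0.095,0.107,-0.003],[0,0,0.2555],0]
    - [[0.108,0.122,-0.003],[0,0,0.291],0]
    - [[0.1166,0.1316,-0.003],[0,0,0.314],0]
    - [[0.1195,0.135,-0.003],[0,0,0.322],0]

```text
t: 12.48
tool_pos: [0.5218, 0.4612, 0.1627]
orientation: [[-0.035, 0.999, 0.0], [0.999, 0.035, 0.0], [0.0, 0.0, -1.0]]
contact_force: [1.0, -0.4, -5.8]
width: 0.0126
grasp_force: 79.1
```

Run:
```python
from m import *
from pl import *
s=bot.sense();print(s['t'],s['tool_pos'],s['contact_force'],s['orientation'].round(3).tolist())
p,d=shot('top','t6');cv2.imwrite('pics/t6c.png',cv2.resize(p[175:250,200:340],None,fx=5,fy=5,interpolation=cv2.INTER_CUBIC))
W=cloud('t6')[188:240,268:316].reshape(-1,3);R(W[(W[:,2]>.058)&(W[:,2]<.072)],'jar')
rows([(s['tool_pos']*[1,1,0]+[0,0,.0545],tool(2.1),10,1)],0)
```

```text
12.475 [0.52179044 0.46118486 0.16273461] [ 1.04311581 -0.40409517 -5.82452538] [[-0.035, 0.999, 0.0], [0.999, 0.035, 0.0], [0.0, 0.0, -1.0]]
jar 481 rect [468. 193.] [93.3 94.2] 88.7 mean [468.5 193.   64.4] circ [468.3 192.7] 48.0
start [0.5218 0.4613 0.1627] t 12.525
[[[0.0,0.0,0.0035],[0.0,0.0,0.0],0],[[0.0,0.0,0.0138],[0.0,0.0,0.0],0],[[0.0,0.0,0.0297],[0.0,0.0,-0.0001],0],[[-0.0001,0.0,0.0498],[0.0,0.0,-0.0001],0],[[-0.0001,0.0,0.0721],[0.0,-0.0001,-0.0002],0],[[-0.0002,0.0,0.0944],[0.0,-0.0001,-0.0003],0],[[-0.0002,0.0,0.1145],[0.0,-0.0001,-0.0003],0],[[-0.0002,0.0,0.1305],[0.0,-0.0001,-0.0004],0],[[-0.0002,0.0,0.1407],[0.0,-0.0001,-0.0004],0],[[-0.0002,0.0,0.1443],[0.0,-0.0001,-0.0004],0]]
```

View pics/t6c.png

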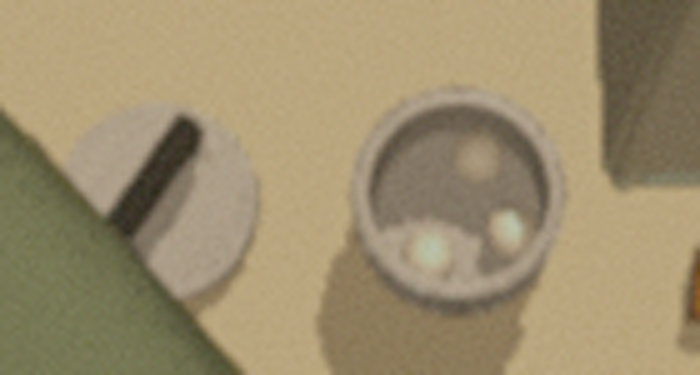

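The top view shows all three balls in the jar (430,250; 507,230; 478,157), and the jar has not moved. Lower the tray, stopping short of the table, then settle onto it.

servo_tool:
  series:
    - [[0,0,0.0035],[0,0,0],0]
    - [[0,0,0.014],[0,0,0],0]
    - [[0,0,0.03],[0,0,0],0]
    - [[0,0,0.05],[0,0,0],0]
    - [[0,0,0.072],[0,0,0],0]
    - [[0,0,0.094],[0,0,0],0]
    - [[0,0,0.1145],[0,0,0],0]
    - [[0,0,0.13],[0,0,0],0]
    - [[0,0,0.14],[0,0,0],0]
    - [[0,0,0.144],[0,0,0],0]

```text
t: 13.78
tool_pos: [0.5221, 0.461, 0.0542]
orientation: [[-0.037, 0.999, -0.0], [0.999, 0.037, -0.0], [-0.0, -0.0, -1.0]]
contact_force: [0.2, 0.3, -5.5]
width: 0.013
grasp_force: 79.1
```

servo_tool:
  series:
    - [[0,0,0.001],[0,0,0],0]
    - [[0,0,0.002],[0,0,0],0]
    - [[0,0,0.0027],[0,0,0],0]
    - [[0,0,0.0027],[0,0,0],0]

```text
t: 14.28
tool_pos: [0.5221, 0.461, 0.0528]
orientation: [[-0.037, 0.999, 0.0], [0.999, 0.037, 0.0], [0.0, 0.0, -1.0]]
contact_force: [-0.6, 1.0, -6.3]
width: 0.0125
grasp_force: 79.1
```

servo_tool:
  series:
    - [[0,0,0.0007],[0,0,0],0]
    - [[0,0,0.0014],[0,0,0],0]
    - [[0,0,0.0014],[0,0,0],0]

```text
t: 14.65
tool_pos: [0.5222, 0.4611, 0.0523]
orientation: [[-0.037, 0.999, 0.0], [0.999, 0.037, 0.0], [0.0, 0.0, -1.0]]
contact_force: [-0.9, -1.1, 0.8]
width: 0.0126
grasp_force: 79.9
```

Load is on the table. Release and rise.

servo_tool:
  series:
    - [[0,0,0],[0,0,0],0.15]
    - [[0,0,0],[0,0,0],0.3]
    - [[0,0,0],[0,0,0],0.45]
    - [[0,0,0],[0,0,0],0.6]
    - [[0,0,-0.02],[0,0,0],0.8]
    - [[0,0,-0.06],[0,0,0],1]
    - [[0,0,-0.11],[0,0,0],1]
    - [[0,0,-0.17],[0,0,0],1]
    - [[0,0,-0.2],[0,0,0],1]
    - [[0,0,-0.2],[0,0,0],1]

```text
t: 15.9
tool_pos: [0.523, 0.4619, 0.2051]
orientation: [[-0.037, 0.999, 0.005], [0.999, 0.037, 0.004], [0.004, 0.005, -1.0]]
contact_force: [-0.3, 0.2, 0.9]
width: 0.0856
grasp_force: 0.0
```

Run:
```python
from m import *
from pl import *
s=bot.sense();print(s['t'],s['tool_pos'],s['width'],s['contact_force'])
p,d=shot('scene','s7')
W=cloud('s7')
q=W[225:280,200:258].reshape(-1,3);q=q[(q[:,0]<.6)]
for a,b in((.009,.022),(.045,.062)): R(q[(q[:,2]>a)&(q[:,2]<b)],f'lid{a}')
cv2.imwrite('pics/s7c.png',cv2.resize(p[180:340,110:300],None,fx=3,fy=3,interpolation=cv2.INTER_CUBIC))
# lid: fingers close along 55.5 deg; bar centre z .046 -> TCP .027
rows([((.476,.334,.16),tool(55.5),6,1),((.476,.334,.034),tool(55.5),4)],1)
```

```text
15.9 [0.52304115 0.46185205 0.2050501 ] 0.08560278666481974 [-0.28540653  0.19560277  0.93094795]
lid0.009 1329 rect [475.8 334.2] [93.5 96.3] 84.4 mean [470.1 337.9  17.2] circ [475.7 333.8] 49.0
lid0.045 241 rect [474.3 334.8] [14.1 76.6] 55.2 mean [470.8 337.   54.8] circ [473.7 334. ] 38.3
start [0.5223 0.4612 0.2028] t 15.95
[[[-0.0112,-0.0046,0.0038],[0.0,0.0,-0.0199],1],[[-0.0418,-0.017,0.0142],[0.0002,0.0,-0.0742],1],[[-0.0836,-0.034,0.0283],[0.0004,-0.0001,-0.1484],1],[[-0.1254,-0.051,0.0425],[0.0005,-0.0001,-0.2225],1],[[-0.156,-0.0634,0.0529],[0.0007,-0.0001,-0.2768],1],[[-0.1672,-0.068,0.0567],[0.0007,-0.0001,-0.2967],1],[[-0.1673,-0.068,0.0987],[0.0007,-0.0001,-0.2967],1],[[-0.1674,-0.0681,0.1407],[0.0007,-0.0001,-0.2967],1],[[-0.1674,-0.0682,0.1827],[0.0007,-0.0001,-0.2967],1],[[-0.1675,-0.0683,0.2247],[0.0007,-0.0001,-0.2967],1]]
```

View pics/s7c.png

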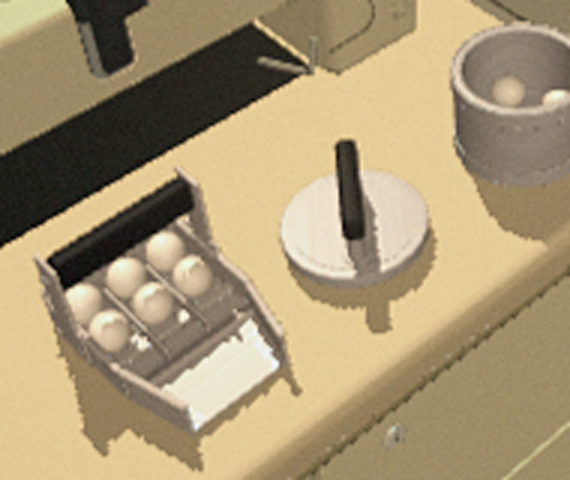

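The tray stands level with its six balls in their rows. Now the lid.

servo_tool:
  series:
    - [[-0.011,-0.005,0.004],[0,0,-0.02],1]
    - [[-0.042,-0.017,0.014],[0,0,-0.074],1]
    - [[-0.084,-0.034,0.028],[0,0,-0.1305],1]
    - [[-0.125,-0.051,0.0425],[0,0,-0.187],1]
    - [[-0.156,-0.063,0.053],[0,0,-0.244],1]
    - [[-0.167,-0.068,0.057],[0,0,-0.2967],1]
    - [[-0.167,-0.068,0.099],[0,0,-0.2967],1]
    - [[-0.167,-0.068,0.141],[0,0,-0.2967],1]
    - [[-0.1675,-0.068,0.183],[0,0,-0.2967],1]
    - [[-0.1675,-0.068,0.21],[0,0,-0.2967],1]

```text
t: 17.2
tool_pos: [0.4739, 0.3323, 0.041]
orientation: [[-0.824, 0.566, -0.004], [0.566, 0.824, -0.003], [0.002, -0.005, -1.0]]
contact_force: [0.8, 0.3, -0.1]
width: 0.0856
grasp_force: 0.0
```

Run:
```python
from pl import *
rows([((.4755,.334,.0295),tool(55.3),1)],1)
```

```text
start [0.4739 0.3323 0.041 ] t 17.2
[[[-0.0005,0.0031,0.0153],[-0.0016,-0.0006,0.0011],1]]
```

servo_tool:
  series:
    - [[-0.0005,0.003,0.008],[-0.0016,0,0.001],1]
    - [[-0.0005,0.003,0.015],[-0.0016,0,0.001],1]
    - [[-0.0005,0.003,0.015],[-0.0016,0,0.001],0]
    - [[-0.0005,0.003,0.015],[-0.0016,0,0.001],0]
    - [[-0.0005,0.003,0.015],[-0.0016,0,0.001],0]
    - [[-0.0005,0.003,0.015],[-0.0016,0,0.001],0]
    - [[-0.0005,0.003,0.015],[-0.0016,0,0.001],0]
    - [[-0.0005,0.003,0.015],[-0.0016,0,0.001],0]
    - [[-0.0005,0.003,0.015],[-0.0016,0,0.001],0]
  squeeze: 80

```text
t: 18.32
tool_pos: [0.4775, 0.3352, 0.0333]
orientation: [[-0.822, 0.569, 0.003], [0.569, 0.822, 0.004], [-0.0, 0.005, -1.0]]
contact_force: [-1.7, -1.6, 5.9]
width: 0.0123
grasp_force: 79.7
```

Run:
```python
from pl import *
s=bot.sense();p=s['tool_pos'];print(s['grasp_force'],s['width'],s['contact_force'],s['orientation'].round(4).tolist())
rows([(p+[0,0,.12],tool(55.3),5,1),(np.array([.468,.193,p[2]+.12]),tool(55.3),5,1)],0)
```

```text
79.65026378631592 0.012262294804079966 [-1.73776983 -1.60757185  5.8924612 ] [[-0.8224, 0.5689, 0.0033], [0.5689, 0.8224, 0.0042], [-0.0003, 0.0053, -1.0]]
start [0.4775 0.3352 0.0333] t 18.325
[[[0.0,0.0001,-0.0153],[0.0002,0.0,0.0],0],[[0.0,0.0003,-0.0553],[0.0006,0.0,0.0],0],[[0.0,0.0006,-0.1047],[0.0011,0.0001,0.0001],0],[[0.0,0.0008,-0.1447],[0.0015,0.0001,0.0001],0],[[-0.0001,0.0009,-0.16],[0.0017,0.0001,0.0001],0],[[-0.0094,-0.0147,-0.1601],[0.0017,0.0001,0.0001],0],[[-0.0337,-0.0555,-0.1603],[0.0017,0.0001,0.0001],0],[[-0.0639,-0.1059,-0.1605],[0.0017,0.0001,0.0001],0],[[-0.0883,-0.1467,-0.1608],[0.0017,0.0001,0.0001],0],[[-0.0976,-0.1623,-0.1608],[0.0017,0.0001,0.0001],0]]
```

servo_tool:
  series:
    - [[0,0,-0.015],[0,0,0],0]
    - [[0,0,-0.055],[0.001,0,0],0]
    - [[0,0.001,-0.105],[0.001,0,0],0]
    - [[0,0.001,-0.145],[0.0015,0,0],0]
    - [[0,0.001,-0.16],[0.0017,0,0],0]
    - [[-0.009,-0.015,-0.16],[0.0017,0,0],0]
    - [[-0.034,-0.0555,-0.16],[0.0017,0,0],0]
    - [[-0.064,-0.106,-0.1605],[0.0017,0,0],0]
    - [[-0.088,-0.147,-0.161],[0.0017,0,0],0]
    - [[-0.0976,-0.1623,-0.161],[0.0017,0,0],0]

```text
t: 19.58
tool_pos: [0.466, 0.1902, 0.1512]
orientation: [[-0.821, 0.571, -0.004], [0.571, 0.821, -0.002], [0.002, -0.004, -1.0]]
contact_force: [-0.1, 0.5, -5.1]
width: 0.0125
grasp_force: 78.8
```

servo_tool:
  series:
    - [[0,0,0],[0,0,0],0]

```text
t: 19.7
tool_pos: [0.4673, 0.1921, 0.152]
orientation: [[-0.821, 0.57, -0.002], [0.57, 0.821, -0.001], [0.001, -0.002, -1.0]]
contact_force: [0.3, 0.8, -4.3]
width: 0.0118
grasp_force: 78.8
```

Run:
```python
from m import *
from pl import *
s=bot.sense();p=s['tool_pos'];print(p,s['contact_force'],s['orientation'].round(4).tolist())
shot('scene','s8')
W=cloud('s8').reshape(-1,3);W=W[(abs(W[:,0]-.468)<.07)&(abs(W[:,1]-.193)<.065)]
h=p[2]-.0333
q=W[(W[:,2]>h+.013)&(W[:,2]<h+.021)]; R(q,'flange top')
A=np.c_[q[:,:2],np.ones(len(q))];print('tilt',np.linalg.lstsq(A,q[:,2],rcond=None)[0])
rows([((.468,.193,.0995),tool(55.3),7,1)],0)
```

```text
[0.46731165 0.19207954 0.15204185] [ 0.31665623  0.82120044 -4.3138721 ] [[-0.8213, 0.5705, -0.002], [0.5705, 0.8213, -0.0007], [0.0012, -0.0017, -1.0]]
flange top 986 rect [463.3 193.7] [94.9 89.5] 48.8 mean [459.  198.5 136.3] circ [465.5 191.7] 48.8
tilt [-0.00090505 -0.01376269  0.13945737]
start [0.4677 0.193  0.1523] t 19.75
[[[0.0,0.0,0.0035],[0.0,0.0,0.0],0],[[-0.0001,0.0,0.0133],[0.0,-0.0001,0.0],0],[[-0.0001,0.0001,0.0274],[-0.0001,-0.0001,-0.0001],0],[[-0.0002,0.0001,0.0431],[-0.0001,-0.0002,-0.0001],0],[[-0.0003,0.0002,0.0572],[-0.0002,-0.0002,-0.0002],0],[[-0.0003,0.0002,0.0669],[-0.0002,-0.0003,-0.0002],0],[[-0.0003,0.0002,0.0704],[-0.0002,-0.0003,-0.0002],0]]
```

Level and centred. Lower to 6 mm above the seat (spigot at the rim), then gently further.

servo_tool:
  series:
    - [[0,0,0.0035],[0,0,0],0]
    - [[0,0,0.013],[0,0,0],0]
    - [[0,0,0.027],[0,0,0],0]
    - [[0,0,0.043],[0,0,0],0]
    - [[0,0,0.057],[0,0,0],0]
    - [[0,0,0.067],[0,0,0],0]
    - [[0,0,0.07],[0,0,0],0]

```text
t: 20.62
tool_pos: [0.4677, 0.1929, 0.0998]
orientation: [[-0.822, 0.569, -0.001], [0.569, 0.822, -0.001], [0.0, -0.001, -1.0]]
contact_force: [-0.5, 0.2, -4.0]
width: 0.0125
grasp_force: 78.6
```

servo_tool:
  series:
    - [[0,0,0.0015],[0,0,0],0]
    - [[0,0,0.003],[0,0,0],0]
    - [[0,0,0.0045],[0,0,0],0]
    - [[0,0,0.006],[0,0,0],0]
    - [[0,0,0.007],[0,0,0],0]
    - [[0,0,0.007],[0,0,0],0]

```text
t: 21.38
tool_pos: [0.4679, 0.193, 0.0951]
orientation: [[-0.822, 0.569, -0.0], [0.569, 0.822, -0.0], [-0.0, -0.0, -1.0]]
contact_force: [0.2, 0.7, -4.4]
width: 0.0126
grasp_force: 78.6
```

No contact yet, so the spigot is inside the bore. Seat it.

servo_tool:
  series:
    - [[0,0,0.001],[0,0,0],0]
    - [[0,0,0.002],[0,0,0],0]
    - [[0,0,0.0025],[0,0,0],0]
    - [[0,0,0.0025],[0,0,0],0]

```text
t: 21.88
tool_pos: [0.4679, 0.1929, 0.0935]
orientation: [[-0.822, 0.569, -0.0], [0.569, 0.822, -0.0], [-0.0, -0.0, -1.0]]
contact_force: [-1.6, -2.0, -1.2]
width: 0.0121
grasp_force: 79.0
```

Contact at the expected height (0.0935). Release and rise.

servo_tool:
  series:
    - [[0,0,0.0005],[0,0,0],0]
    - [[0,0,0.0005],[0,0,0],0.15]
    - [[0,0,0.0005],[0,0,0],0.35]
    - [[0,0,0.0005],[0,0,0],0.55]
    - [[0,0,0.0005],[0,0,0],0.7]
    - [[0,0,-0.02],[0,0,0],0.85]
    - [[0,0,-0.06],[0,0,0],1]
    - [[0,0,-0.12],[0,0,0],1]
    - [[0,0,-0.17],[0,0,0],1]
    - [[0,0,-0.18],[0,0,0],1]

```text
t: 23.12
tool_pos: [0.4693, 0.1936, 0.231]
orientation: [[-0.822, 0.569, 0.005], [0.569, 0.822, 0.002], [-0.003, 0.004, -1.0]]
contact_force: [0.3, 0.7, 0.4]
width: 0.0856
grasp_force: 0.0
```

servo_tool:
  series:
    - [[0,0,0],[0,0,0],1]
    - [[0,0,0],[0,0,0],1]

```text
t: 23.38
tool_pos: [0.4671, 0.1927, 0.2267]
orientation: [[-0.822, 0.569, -0.003], [0.569, 0.822, -0.001], [0.002, -0.003, -1.0]]
contact_force: [0.1, 0.2, -1.0]
width: 0.0852
grasp_force: 0.0
```

Run:
```python
from m import *
s=bot.sense();print(s['t'],s['tool_pos'],s['width'],s['contact_force'])
p,d=shot('scene','s9')
W=cloud('s9').reshape(-1,3);W=W[(abs(W[:,0]-.468)<.06)&(abs(W[:,1]-.193)<.06)]
q=W[(W[:,2]>.070)&(W[:,2]<.082)]; R(q,'flange top')
A=np.c_[q[:,:2]-[.468,.193],np.ones(len(q))];print('tilt',np.linalg.lstsq(A,q[:,2],rcond=None)[0])
cv2.imwrite('pics/s9c.png',cv2.resize(p[140:340,110:330],None,fx=3,fy=3,interpolation=cv2.INTER_CUBIC))
```

```text
23.375 [0.46710913 0.19272544 0.22672094] 0.08523655757321068 [ 0.05914862  0.15120956 -1.02642383]
flange top 1094 rect [465.1 192.9] [95.5 92.8] 53.4 mean [461.  198.1  77.4] circ [466.1 191.5] 48.6
tilt [ 0.01715876 -0.02006928  0.07760712]
```

View pics/s9c.png

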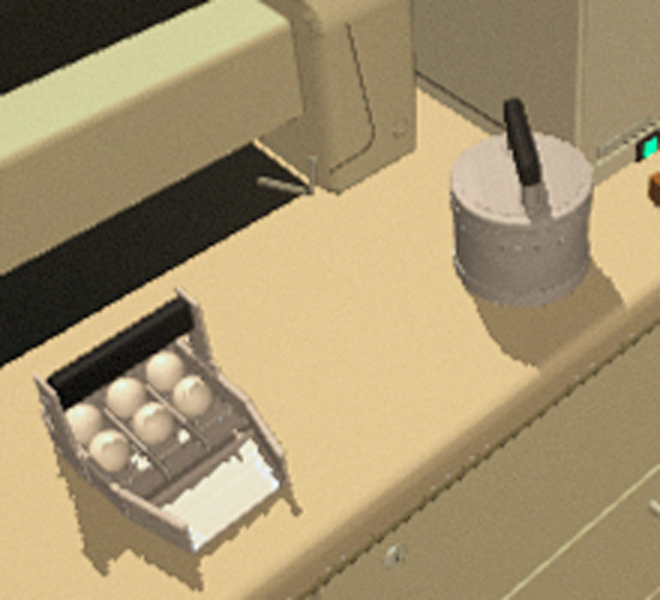

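The lid sits flat on the jar (flange top at 77 mm, centred within about 3 mm), and the tray is level with six balls. Handing in.

```bash
python3 -c "
from bench import bot
print(bot.hand_in())"
```

```text
the job is handed in; nothing more can be done
None
```

The job is handed in at about 23 s with no verdict returned: camera checks showed the three front-row balls in the jar, the other six in their rows on the level tray, the lid seated flat, and the jar where it stood; the block and pot were not re-measured.

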